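# Take down the calibration stack from the measuring stage

## Task

The measurement is over: take apart the stack on the measuring stage from the top down, and set each part (do not drop it) upright and flat in the tray whose pocket has its shape and size (small round, square, large round, oblong). Let no part topple, leave the standing camera lens where it is, and let go of everything at the end.

Things in the scene. Friction and masses are not known exactly. Their poses are not given: they have to be found in the camera images.
- pin_mid (a point): Reference pin, at the very top of the stack: upright dark steel cylinder, 26 mm diameter, 36 mm high, with a small glass bead in its top that stands 6 mm higher; about 90 g. The point is the centre of the cylinder, 18 mm above its underside; z up.
- square_mid (a point): Square sample holder, second from the top: aluminium prism 36 x 36 mm, 36 mm high, with four little screw heads at the corners of its top; about 120 g. The point is its centre, 18 mm above its underside; x and y square to its side faces, z up.
- drum_mid (a point): Round drum, third from the top: dark steel cylinder, 52 mm diameter, 36 mm high, with white tick marks round the edge of its top; about 200 g. The point is its centre, 18 mm above its underside; z up.
- block_mid (a point): Oblong riser block, at the bottom of the stack: aluminium, 58 mm along its x, 92 mm along its y, 36 mm high, four dark screw holes in its top; about 420 g. The point is its centre, 18 mm above its underside; z up.
- stage_top (a point): Measuring stage on which the stack stands at the start: fixed dark square plate 110 x 110 mm on a short column, its top 45 mm above the table. The point is the centre of the plate's top; x and y along its sides. The parts lie loosely on one another, each within about 8 mm of the middle of the one below and turned at will.
- nest_pin_in (a point): Place of the reference pin: fixed black plastic tray, 100 x 130 x 10 mm high, with a pocket 4 mm deep, its white floor 6 mm above the table, in its middle: a small round one, 42 mm diameter (8 mm of play all round the pin). The point is the centre of the pocket floor; z up; tray's long (130 mm) side along its y. All four trays have the same outside; only the pocket tells them apart.
- nest_square_in (a point): Place of the square holder: fixed black plastic tray, 100 x 130 x 10 mm high, with a pocket 4 mm deep, its white floor 6 mm above the table, in its middle: a square one, 52 x 52 mm (8 mm of play all round the holder). The point is the centre of the pocket floor; z up; tray's long (130 mm) side along its y. All four trays have the same outside; only the pocket tells them apart.
- nest_drum_in (a point): Place of the round drum: fixed black plastic tray, 100 x 130 x 10 mm high, with a pocket 4 mm deep, its white floor 6 mm above the table, in its middle: a large round one, 68 mm diameter (8 mm of play all round the drum). The point is the centre of the pocket floor; z up; tray's long (130 mm) side along its y. All four trays have the same outside; only the pocket tells them apart.
- nest_block_in (a point): Place of the oblong block: fixed black plastic tray, 100 x 130 x 10 mm high, with a pocket 4 mm deep, its white floor 6 mm above the table, in its middle: an oblong one, 74 mm along x, 108 mm along y (8 mm of play all round the block when the long sides agree). The point is the centre of the pocket floor; z up; tray's long (130 mm) side along its y. All four trays have the same outside; only the pocket tells them apart.
- lens_mid (a point): Bystander, to be left alone: loose camera lens standing upright on the table among the trays, black cylinder 50 mm diameter (57 mm at its rubber ring), 52 mm high, glass on top; about 300 g. The point is its centre, 26 mm above the table; z up.
There are look-alikes about, which are no part of the job. What is shaped like the part that bears nest_drum_in but green or purple is not meant.

How it is judged:
On the way, in this order (a step that is already met when the one before it is completed fails the run):
1. the reference pin stands released in its own pocket (horizontal distance between pin_mid and nest_pin_in below 0.0125 m and z of pin_mid in the frame of nest_pin_in between 0.0155 and 0.0205 m and angle between pin_mid's own z axis and vertical below 0.08 rad and linear speed of pin below 0.02 m/s and contact force between pin and the fingers below 0.3 N), for 0.2 s.
2. the square holder stands released in its own pocket (horizontal distance between square_mid and nest_square_in below 0.0125 m and z of square_mid in the frame of nest_square_in between 0.0155 and 0.0205 m and angle between square_mid's own z axis and vertical below 0.08 rad and linear speed of square below 0.02 m/s and contact force between square and the fingers below 0.3 N), for 0.2 s.
3. the round drum stands released in its own pocket (horizontal distance between drum_mid and nest_drum_in below 0.0125 m and z of drum_mid in the frame of nest_drum_in between 0.0155 and 0.0205 m and angle between drum_mid's own z axis and vertical below 0.08 rad and linear speed of drum below 0.02 m/s and contact force between drum and the fingers below 0.3 N), for 0.2 s.
4. the oblong block stands released in its own pocket (horizontal distance between block_mid and nest_block_in below 0.0125 m and z of block_mid in the frame of nest_block_in between 0.0155 and 0.0205 m and angle between block_mid's own z axis and vertical below 0.08 rad and linear speed of block below 0.02 m/s and contact force between block and the fingers below 0.3 N), for 0.2 s.
At the end, for the whole second after the job is handed in: Each of the four parts is down on the floor of its own pocket (height within 2.5 mm, centre within 12.5 mm of the pocket's centre, upright within 0.08 rad), at rest and let go; the lens stands upright within 15 mm of where it was (horizontal distance between pin_mid and nest_pin_in below 0.0125 m and z of pin_mid in the frame of nest_pin_in between 0.0155 and 0.0205 m and angle between each of pin_mid, square_mid, drum_mid, block_mid's own z axis and vertical below 0.08 rad and linear speed of each of pin, square, drum, block below 0.02 m/s and horizontal distance between square_mid and nest_square_in below 0.0125 m and z of square_mid in the frame of nest_square_in between 0.0155 and 0.0205 m and horizontal distance between drum_mid and nest_drum_in below 0.0125 m and z of drum_mid in the frame of nest_drum_in between 0.0155 and 0.0205 m and horizontal distance between block_mid and nest_block_in below 0.0125 m and z of block_mid in the frame of nest_block_in between 0.0155 and 0.0205 m and distance of lens_mid from where it was at the start of the episode below 0.015 m and angle between lens_mid's own z axis and vertical below 0.1 rad); the robot touches nothing.
It fails at once if a part is dropped: loose in the air more than 20 mm above its place ((horizontal distance between pin_mid and nest_pin_in below 0.04 m and z of pin_mid in the frame of nest_pin_in above 0.038 m and contact force between pin and the fingers below 0.05 N) or (horizontal distance between square_mid and nest_square_in below 0.04 m and z of square_mid in the frame of nest_square_in above 0.038 m and contact force between square and the fingers below 0.05 N) or (horizontal distance between drum_mid and nest_drum_in below 0.04 m and z of drum_mid in the frame of nest_drum_in above 0.038 m and contact force between drum and the fingers below 0.05 N) or (horizontal distance between block_mid and nest_block_in below 0.04 m and z of block_mid in the frame of nest_block_in above 0.038 m and contact force between block and the fingers below 0.05 N)).
It fails at once if a part of the stack topples (tilts more than 0.7 rad) (angle between any of pin_mid, square_mid, drum_mid, block_mid's own z axis and vertical above 0.7 rad).
It fails at once if the lens is pushed more than 15 mm or knocked over (distance of lens_mid from where it was at the start of the episode above 0.015 m or angle between lens_mid's own z axis and vertical above 0.5 rad).
It also fails if it takes over 112 s, if anything falls off the work surface, if the arm or the gripper's body presses on something with over 40 N, if the wrist force passes 120 N, or if a joint passes its speed limit or range.

## Robot

A 6-joint arm with a two-finger parallel gripper is mounted at the origin on the work surface. World frame = base frame: x ahead of the robot, y to its left, z up, the work surface at z = 0. Lengths are in m, angles in rad, forces in N, time in s.
With the tool pointing down it reaches from about 0.3 to 0.775 m from the base axis. Payload 14.6 kg.
Tool frame: the origin (TCP) lies at the very end of the fingers, on their centre line; the grasp point (between the pads) lies 19 mm behind it; x points along the fingers, z is the direction in which the jaws open and shut, and the axes are right-handed (so a half turn about x gives the same grasp; the last joint's range is limited). The gripper opens to 94 mm and grips with 3 to 60 N. Pads are 16 mm wide; open, the fingers measure 119 mm over their backs; the gripper's body (75 mm by 177 mm) begins 78 mm behind the grasp point.
Start: joints at [-1.329, 0.3, 1.521, -0, 1.321, -0.067], TCP at [0.167, -0.524, 0.177] pointing down, gripper open.
Joint ranges: [-3.03, 3.03], [-0.79, 2.21], [0.23, 2.52], [-1.04, 4.18], [0, 3.07], [-2.55, 2.55]. Speed limits (rad/s): [2.22, 2.22, 2.57, 3.14, 3.14, 3.14].

## Interface

Orientations are given as [roll, pitch, yaw] about the fixed x, y, z axes, in that order (R = Rz(yaw) Ry(pitch) Rx(roll)).
In Python, from station import ctrl gives the robot as it stands. The module is installed in compiled form; this text tells all that it offers.
- The arm moves only by the tool servo_tool, never from a script. Its argument "motion" is one flat list of numbers, 4 for each row, row after row: the shift along the tool's x, y, z in mm, then the turn about the tool's x in degrees. In form: [dx, dy, dz, roll, dx, dy, dz, roll, ...]. A call has 1 to 20 rows; each row is the pose to reach, as a shift and turn from the pose commanded when the call began, along the tool's axes at that moment; what a row does not reach only later rows make up. A row lasts 1/8 s, in which the tool goes at most 62.5 mm and 10.7 degrees, less where a joint would pass 70% of its speed; a pose out of reach is approached as far as the arm can. A call with a gripper value outside its range is refused whole. "gripper" is the opening, from 0 (shut) to 1 (fully open), set as the call begins (left out, the last holds). The fingers move at their own pace and stop on an object; "force" is the grip in N (left out, the last holds). Time passes only in rows, so rows that repeat a pose let the fingers close. It gives the time, the measured TCP pose, the force and the opening at its end, in the units of the state.
- ctrl.get_obs(): the state, without advancing time (a new reading comes with each control period).
- ctrl.camera(name): name is "scene" or "top" or "wrist"; returns a dict with "color" (480x640x3 uint8, red, green, blue), "z_map" (480x640 float32, m along the optical axis (not along the pixel's ray), 0 where there is no reading), "fx", "fy", "cx", "cy" (pixels), "dist_coeffs" ([k1, k2, p1, p2, k3] as OpenCV has them; the pictures are not rectified), "rvec" (rotation vector, rad) and "tvec" (3), from world to camera coordinates, as OpenCV has them. Camera axes: x right, y down, z forward; pixel columns grow to the right and rows downward; lengths in m; the calibration is good to about 2 mm. A picture is of the moment at which its call begins.
- ctrl.hand_in(): hands the job in, once; it reports no verdict.
The state is a dict: "time_s": time; "qpos": joint angles; "joint_vel": joint speeds; "tau": joint torques, N m; "ee_pos": TCP position; "eef_rot": TCP orientation; "force": force on the tool from outside, world axes, zero at the start; "moment": the same for the moment, N m; "grip_width": finger opening in m.
Only numpy, scipy, OpenCV 4.12 (cv2) and the standard library are available. Lean on these libraries where they do the work, as an engineer would, in place of code of your own. Each camera call takes 0.05 s, during which the arm holds its last target.

## Working session

There is one attempt and no reset: what is moved stays moved. The work goes in short steps, Python scripts to look and compute and a tool call to move; the robot and the scene stay as the last step left them, time stands still between calls to the robot, and variables do not carry over. Pictures are saved under pics/ and viewed, and the job is handed in when it is done.

Besides the shell and the picture viewer there is one more tool, called after "Request:" in YAML: its name, and indented under it one key for each argument. servo_tool: Moves the arm, as the interface text tells. Its arguments: {"type":"object","properties":{"motion":{"type":"array","items":{"type":"number"}},"gripper":{"type":"number"},"force":{"type":"number"}},"required":["motion"]}

```bash
mkdir -p pics; cat > h.py <<'E'
import numpy as np,cv2
from station import ctrl
def cam(n):
    c=ctrl.camera(n); c['K']=np.array([[c['fx'],0,c['cx']],[0,c['fy'],c['cy']],[0,0,1]]); c['D']=np.array(c['dist_coeffs'],float)
    c['R']=cv2.Rodrigues(np.array(c['rvec'],float))[0]; c['t']=np.array(c['tvec'],float).reshape(3)
    return c
def save(c,f): cv2.imwrite(f,c['color'][:,:,::-1])
def plane(c,uv,z):
    uv=np.array(uv,float).reshape(-1,1,2); n=cv2.undistortPoints(uv,c['K'],c['D']).reshape(-1,2)
    d=np.c_[n,np.ones(len(n))]@c['R']; o=-c['R'].T@c['t']
    s=(z-o[2])/d[:,2]; return o+d*s[:,None]
def cloud(c):
    h,w=c['z_map'].shape; u,v=np.meshgrid(np.arange(w),np.arange(h))
    n=cv2.undistortPoints(np.stack([u,v],-1).reshape(-1,1,2).astype(float),c['K'],c['D']).reshape(-1,2)
    z=c['z_map'].reshape(-1,1); P=(np.c_[n,np.ones(len(n))]*z-c['t'])@c['R']
    P[z[:,0]<=0]=np.nan
    return P.reshape(h,w,3)
E
python3 - <<'E'
from h import *
print(ctrl.get_obs())
for n in ['scene','top','wrist']:
    c=cam(n); save(c,f'pics/{n}0.png'); print(n,-c['R'].T@c['t'],c['fx'],c['D'], (c['z_map']>0).mean())
    np.savez(f'{n}0.npz',**c)
E
```

```text
{'time_s': 0.0, 'qpos': array([-1.32858797e+00,  3.00439884e-01,  1.52158247e+00,  1.69776297e-05,
        1.32068923e+00, -6.66047670e-02]), 'joint_vel': array([ 0.00054637, -0.00073045,  0.0004016 , -0.00074516,  0.00132188,
       -0.00111451]), 'tau': array([-1.37742762e-03, -5.31807840e+01, -3.52734876e+01,  7.07960827e-02,
        2.44811102e-02, -9.80494201e-05]), 'ee_pos': array([ 0.16708977, -0.52369869,  0.17660288]), 'eef_rot': array([3.06029221, 1.56967727, 1.79830479]), 'force': array([-0.01642447,  0.51023216,  0.18973425]), 'moment': array([-0.01629905,  0.02728244,  0.05148192]), 'grip_width': 0.09408904752762878}
scene [ 0.99404473 -0.80290186  0.67671025] 445.7082256270725 [-0.06906581  0.          0.          0.          0.        ] 0.9959830729166667
top [ 0.37213106 -0.09264044  1.44900341] 544.4715010198584 [-0.03251539  0.          0.          0.          0.        ] 0.9961002604166667
wrist [ 0.23538619 -0.50204775  0.38481293] 347.06564149958115 [0.02186721 0.         0.         0.         0.        ] 0.9961555989583334
```

View pics/scene0.png

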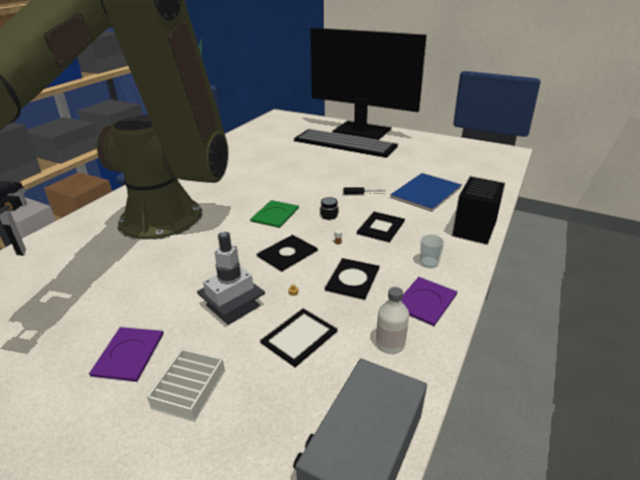

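View pics/top0.png

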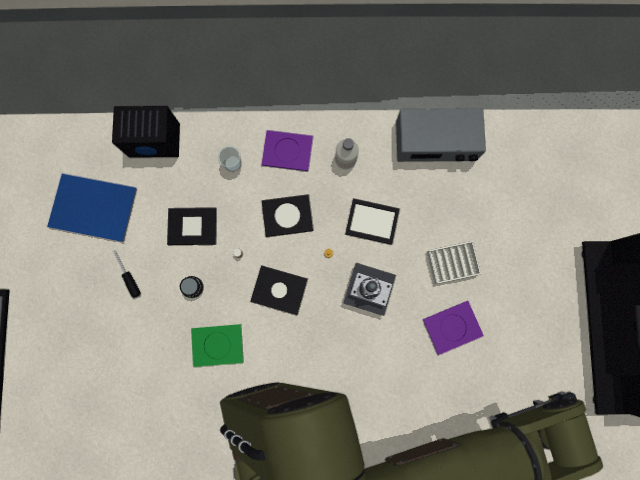

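View pics/wrist0.png

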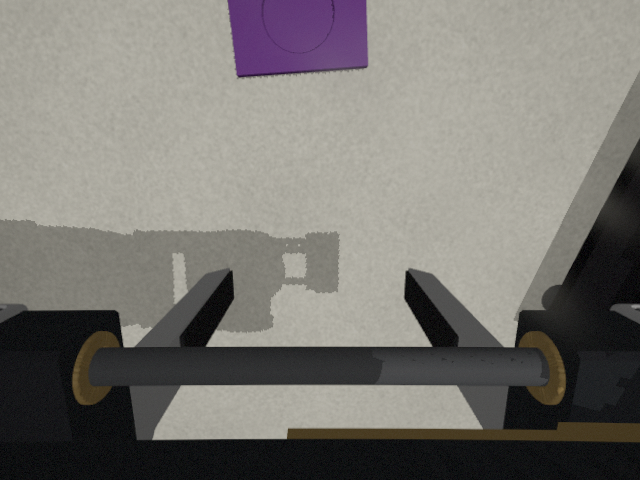

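The scene view shows the stack at about (232,275). The top view shows the square pocket at (192,226), the large round one at (287,215), the oblong one at (373,222), the small round one at (279,290), the lens at (191,287) and the stack at (371,290). The wrist view shows only the purple decoy. Next I measure these positions.

```bash
cat > m.py <<'E'
from h import *
c=dict(np.load('top0.npz')); P=cloud(c)
g=c['color'].astype(int); 
dark=(g.max(2)<60).astype(np.uint8)
# white pocket: contours inside dark trays (child contours)
for name,(u,v) in dict(square=(192,226),drum=(287,215),block=(373,222),pin=(279,290)).items():
    w=(g.min(2)>140).astype(np.uint8)
    n,l=cv2.connectedComponents(w,connectivity=4); m=(l==l[v,u]).astype(np.uint8)
    ct=max(cv2.findContours(m,0,cv2.CHAIN_APPROX_NONE)[0],key=cv2.contourArea)
    p=plane(c,ct.reshape(-1,2),.008)[:,:2]
    r=cv2.minAreaRect((p*1000).astype(np.float32))
    # tray outer
    n,l=cv2.connectedComponents(dark,connectivity=4); 
    x0=ct.reshape(-1,2).min(0)[0]-3; k=l[v,x0]; md=(l==k).astype(np.uint8)
    co=max(cv2.findContours(md,0,cv2.CHAIN_APPROX_NONE)[0],key=cv2.contourArea)
    ro=cv2.minAreaRect((plane(c,co.reshape(-1,2),.010)[:,:2]*1000).astype(np.float32))
    M=cv2.moments(m,True); cen=plane(c,[[M['m10']/M['m00'],M['m01']/M['m00']]],.007)[0]
    print(name,'area',m.sum(),'cen',cen.round(4),'pocket rect',np.round(np.concatenate([r[0],r[1],[r[2]]]),1),'tray',np.round(np.concatenate([ro[0],ro[1],[ro[2]]]),1), 'z',np.nanmedian(P[v-3:v+4,u-3:u+4,2]).round(4))
# stack levels
sub=P[255:325,335:405].reshape(-1,3); 
for z in (.045,.081,.117,.153,.189):
    s=sub[abs(sub[:,2]-z)<.006]
    if len(s)>5: print(z,len(s),np.median(s[:,2]).round(4),s.min(0).round(3),s.max(0).round(3))
s=P[270:305,175:208].reshape(-1,3); s=s[s[:,2]>.03]; print('lens',s.mean(0),s.max(0))
o=ctrl.get_obs(); from scipy.spatial.transform import Rotation as R
print(R.from_euler('xyz',o['eef_rot']).as_matrix().round(3))
z=np.nan_to_num(P[...,2]); print('heights: bottle',z[135:170,330:360].max(),'glass',z[145:175,215:245].max(),'grey',z[105:160,395:485].max())
crop=c['color'][250:335,325:415]; cv2.imwrite('pics/stack.png',cv2.resize(crop,None,fx=7,fy=7,interpolation=cv2.INTER_CUBIC)[:,:,::-1])
E
python3 m.py
```

```text
square area 329 cen [0.6285 0.2489 0.007 ] pocket rect [628.1 249.6  49.3  48.5   1.4] tray [627.2 248.  129.9  98.3  89.5] z 0.0069
drum area 466 cen [ 0.6549 -0.0089  0.007 ] pocket rect [654.3  -9.6  63.8  65.2  45.4] tray [653.9  -8.4 100.1 126.4   7. ] z 0.0065
block area 1054 cen [ 0.6368 -0.2385  0.007 ] pocket rect [ 636.9 -238.4  106.8   72.7   76.6] tray [ 635.6 -237.4  127.1   99.9   76.7] z 0.0062
pin area 187 cen [0.4541 0.0126 0.007 ] pocket rect [453.6  12.3  37.1  36.8  89.5] tray [453.9  13.3 127.4  98.3  73.6] z 0.006
0.045 896 0.0449 [ 0.385 -0.293  0.039] [ 0.52  -0.157  0.051]
0.081 466 0.081 [ 0.41  -0.276  0.075] [ 0.49  -0.173  0.087]
0.117 97 0.1168 [ 0.426 -0.243  0.112] [ 0.477 -0.193  0.123]
0.153 122 0.1528 [ 0.431 -0.238  0.147] [ 0.472 -0.198  0.158]
0.189 90 0.189 [ 0.439 -0.228  0.183] [ 0.465 -0.204  0.195]
lens [0.4626217  0.23821103 0.0500329 ] [0.49063394 0.2648123  0.0602051 ]
[[-0.     0.953  0.304]
 [ 0.001  0.304 -0.953]
 [-1.     0.    -0.001]]
heights: bottle 0.14770313073719277 glass 0.07820088913764597 grey 0.10503972423071965
```

```bash
python3 - <<'E'
from h import *
c=dict(np.load('scene0.npz')); crop=c['color'][220:330,180:280]; cv2.imwrite('pics/stackscene.png',cv2.resize(crop,None,fx=5,fy=5,interpolation=cv2.INTER_CUBIC)[:,:,::-1])
E
```

```text
(no output)
```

View pics/stack.png

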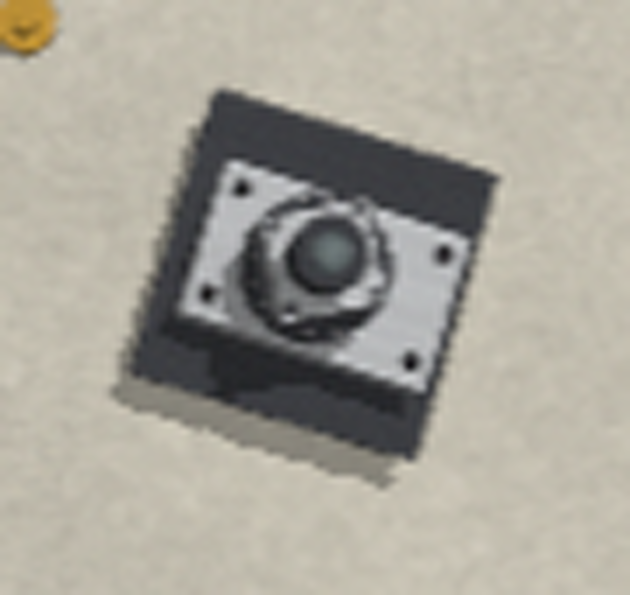

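View pics/stackscene.png

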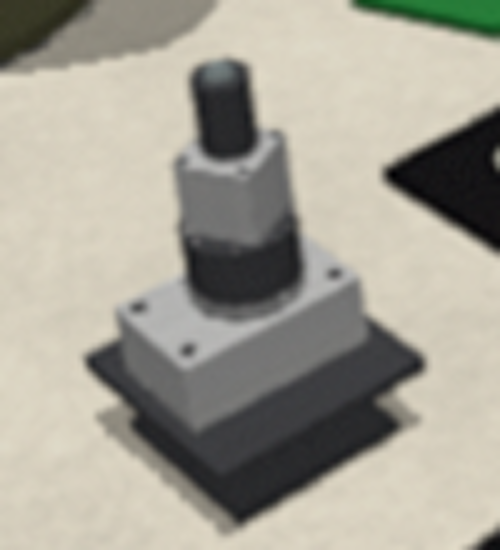

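The top view shows the pin over the block, which is turned about 72°. The scene view shows the square's faces turned against the drum. The heights fit: 45, 81, 117, 153 and 189 mm. The pockets come out at the right sizes. Now I move above the stack and look with the wrist camera.

Request:
servo_tool:
  motion: [-40, 0, 0, 0, -83, 30, -17, -8, -83, 65, -37, -16, -83, 100, -57, -24, -83, 140, -80, -32, -83, 185, -105, -40, -83, 230, -130, -48, -83, 270, -153, -54, -83, 305, -173, -54, -83, 335, -190, -54, -83, 355, -201, -54, -83, 365, -207, -54, -83, 365, -207, -54, -83, 365, -207, -54]
  gripper: 1
  force: 20

```text
time_s: 1.9
ee_pos: [0.4515, -0.2164, 0.2601]
eef_rot: [-2.634, 1.571, -2.955]
force: [-0.5, -0.4, -0.9]
grip_width: 0.094
```

```bash
python3 - <<'E'
from h import *
c=cam('wrist'); save(c,'pics/w1.png'); np.savez('w1.npz',**c)
P=cloud(c); 
for z in (.045,.081,.117,.153,.189):
    m=(abs(P[...,2]-z)<.003); s=P[m]
    if m.sum()>20:
        u=np.argwhere(m); print(z,m.sum(),np.median(s,0).round(4),s.min(0).round(3),s.max(0).round(3),u.min(0),u.max(0))
o=ctrl.get_obs(); print(o['time_s'],o['ee_pos'],o['qpos'])
E
```

```text
0.045 4429 [ 0.4828 -0.2172  0.0455] [ 0.385 -0.458  0.042] [ 0.826 -0.139  0.048] [ 41 275] [303 639]
0.081 2080 [ 0.4608 -0.1964  0.0815] [ 0.41  -0.276  0.078] [ 0.808 -0.14   0.084] [ 31 293] [263 639]
0.117 366 [ 0.467  -0.2042  0.1174] [ 0.426 -0.232  0.114] [ 0.478 -0.193  0.12 ] [201 294] [244 342]
0.153 612 [ 0.4598 -0.2069  0.1535] [ 0.431 -0.237  0.15 ] [ 0.472 -0.196  0.156] [207 292] [256 342]
0.189 574 [ 0.4527 -0.2143  0.1895] [ 0.439 -0.228  0.186] [ 0.465 -0.203  0.192] [225 302] [255 332]
1.95 [ 0.45154866 -0.21642802  0.26014963] [-5.20079641e-01  1.36326502e-01  1.52769352e+00 -5.05777982e-05
  1.47757874e+00 -1.99709187e-01]
```

View pics/w1.png

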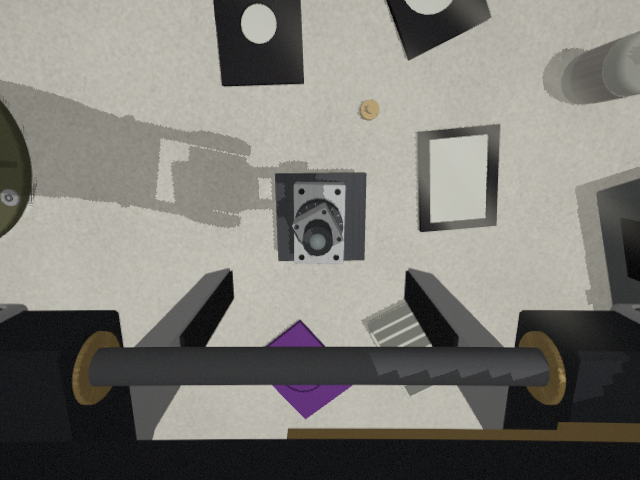

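The wrist view shows the pin at about (317,240) between the fingers, with the block aligned to the tool (edges nearly vertical at 294 and 344). I descend onto the pin and grip it.

Request:
servo_tool:
  motion: [25, 0, 0, 0, 55, 0, 0, 0, 80, 0, 0, 0, 94, 1, 0, 0, 99, 1, 0, 0, 99, 1, 0, 0]
  gripper: 1

```text
time_s: 2.7
ee_pos: [0.4524, -0.2151, 0.1616]
eef_rot: [-0.252, 1.57, -0.571]
force: [0.3, 0.1, 0.2]
grip_width: 0.094
```

Request:
servo_tool:
  motion: [0, 0, 0, 0, 0, 0, 0, 0, 0, 0, 0, 0, 0, 0, 0, 0, 0, 0, 0, 0, 0, 0, 0, 0]
  gripper: 0
  force: 20

```text
time_s: 3.45
ee_pos: [0.4523, -0.2149, 0.1611]
eef_rot: [2.031, 1.571, 1.711]
force: [-0.0, 0.4, -0.6]
grip_width: 0.0375
```

Request:
servo_tool:
  motion: [0, 0, 0, 0, 0, 0, 0, 0, 0, 0, 0, 0]

```text
time_s: 3.82
ee_pos: [0.4522, -0.2149, 0.1613]
eef_rot: [-2.917, 1.571, 3.047]
force: [-2.0, 1.5, 2.2]
grip_width: 0.0113
```

```bash
python3 - <<'E'
from h import *
print(ctrl.get_obs()['grip_width'])
c=cam('wrist'); save(c,'pics/w2.png'); np.savez('w2.npz',**c)
c=cam('scene'); cv2.imwrite('pics/s2.png',cv2.resize(c['color'][150:330,130:330],None,fx=3.2,fy=3.2,interpolation=cv2.INTER_CUBIC)[:,:,::-1])
E
```

```text
0.011324554547732107
```

View pics/w2.png

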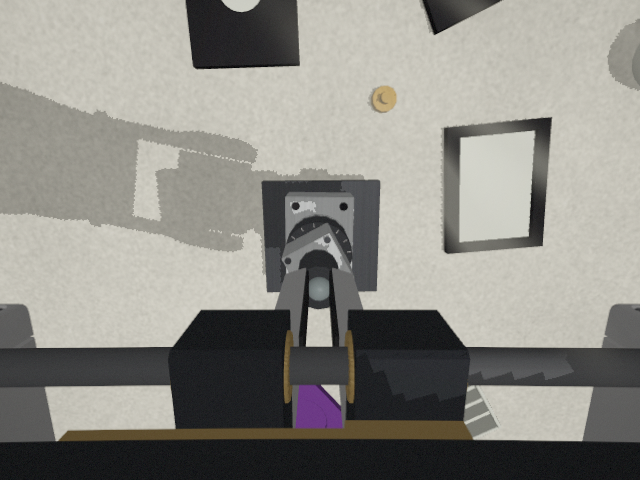

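View pics/s2.png

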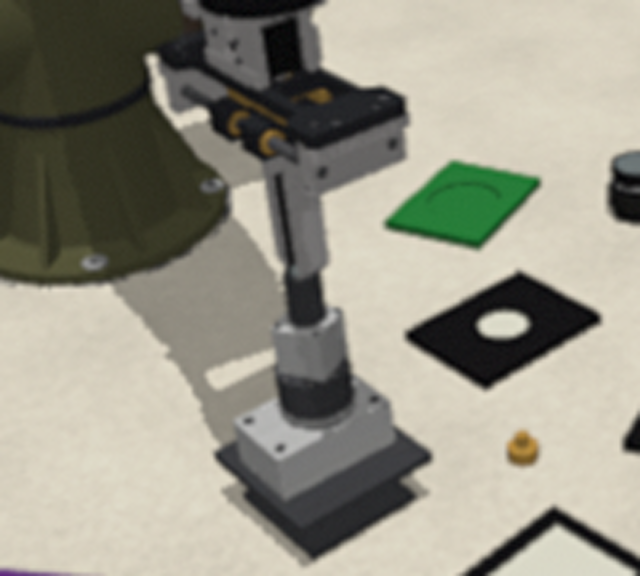

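The scene crop shows the fingertips ending just at the pin's top, around (305,275). The wrist view has the bead between the tips at (318,290). So the jaws closed on the bead rather than the cylinder, and the real fingertips are higher than the stated TCP. I measure by how much.

```bash
python3 - <<'E'
from h import *
for f in ('wrist0','w1','w2'):
    c=dict(np.load(f+'.npz')); P=cloud(c); z=c['z_map']
    tcp={'wrist0':[0.16709,-0.5237,0.1766],'w1':[.45155,-.21643,.26015],'w2':[.4522,-.2149,.1613]}[f]
    n=cv2.projectPoints(np.array([tcp]),np.array(c['rvec'],float),np.array(c['tvec'],float),c['K'],c['D'])[0].ravel()
    print(f,'tcp projects to',n, 'campos-tcp',(-c['R'].T@c['t']-tcp).round(4))
    m=z<.27; m&=z>0; m[300:]=0
    s=P[m]; 
    print(m.sum(), 'lowest finger pts z',np.percentile(s[:,2],[0,1,5]).round(4),'rel tcp',(np.percentile(s[:,2],[0,1,5])-tcp[2]).round(4))
    for v in (272,280,290): print(v,[(u,z[v,u].round(3),P[v,u].round(3)) for u in (228,232,300,336,318,408)])
E
```

```text
wrist0 tcp projects to [318.63913741 270.41119258] campos-tcp [0.0683 0.0217 0.2082]
2335 lowest finger pts z [0.2048 0.2062 0.2084] rel tcp [0.0282 0.0296 0.0318]
272 [(228, np.float32(0.186), array([ 0.162, -0.474,  0.209])), (232, np.float32(0.188), array([ 0.162, -0.476,  0.206])), (300, np.float32(0.405), array([ 0.101, -0.522,  0.001])), (336, np.float32(0.405), array([ 0.114, -0.562,  0.001])), (318, np.float32(0.405), array([ 0.107, -0.542,  0.001])), (408, np.float32(0.185), array([ 0.191, -0.566,  0.209]))]
280 [(228, np.float32(0.18), array([ 0.16 , -0.477,  0.215])), (232, np.float32(0.188), array([ 0.158, -0.478,  0.208])), (300, np.float32(0.408), array([ 0.091, -0.525, -0.   ])), (336, np.float32(0.406), array([ 0.105, -0.565,  0.002])), (318, np.float32(0.407), array([ 0.098, -0.545,  0.001])), (408, np.float32(0.182), array([ 0.188, -0.566,  0.213]))]
290 [(228, np.float32(0.181), array([ 0.155, -0.478,  0.216])), (232, np.float32(0.188), array([ 0.153, -0.479,  0.209])), (300, np.float32(0.411), array([ 0.079, -0.528,  0.   ])), (336, np.float32(0.41), array([ 0.093
[... 1905 characters left out ...]
oat32(0.391), array([ 0.336, -0.247,  0.001])), (232, np.float32(0.391), array([ 0.34 , -0.249,  0.001])), (300, np.float32(0.17), array([ 0.448, -0.202,  0.209])), (336, np.float32(0.169), array([ 0.465, -0.207,  0.21 ])), (318, np.float32(0.188), array([ 0.455, -0.211,  0.192])), (408, np.float32(0.391), array([ 0.528, -0.311,  0.001]))]
290 [(228, np.float32(0.394), array([ 0.331, -0.258,  0.001])), (232, np.float32(0.394), array([ 0.336, -0.26 ,  0.001])), (300, np.float32(0.157), array([ 0.449, -0.202,  0.223])), (336, np.float32(0.158), array([ 0.465, -0.208,  0.222])), (318, np.float32(0.186), array([ 0.453, -0.215,  0.196])), (408, np.float32(0.396), array([ 0.525, -0.323, -0.001]))]
```

The fingertips lie about 27 to 28 mm above the reported TCP. This shows consistently in three views, while sideways they agree. I open, go 27 mm further down, and use this offset from now on.

Request:
servo_tool:
  motion: [0, 0, 0, 0, 0, 0, 0, 0, 0, 0, 0, 0, 0, 0, 0, 0, 0, 0, 0, 0]
  gripper: 0.6

```text
time_s: 4.55
ee_pos: [0.4523, -0.2149, 0.1611]
eef_rot: [1.976, 1.571, 1.657]
force: [0.0, 0.1, 0.1]
grip_width: 0.0554
```

```bash
python3 - <<'E'
from h import *
print(ctrl.get_obs()['grip_width'])
c=cam('wrist'); save(c,'pics/w3.png'); P=cloud(c); s=P[abs(P[...,2]-.189)<.003]; s=s[np.hypot(s[:,0]-.452,s[:,1]+.216)<.022];print(len(s),s.min(0),s.max(0)) 
E
```

```text
0.05536257305045081
1248 [ 0.43944301 -0.22863367  0.18602907] [ 0.46501915 -0.20307882  0.19198036]
```

View pics/w3.png

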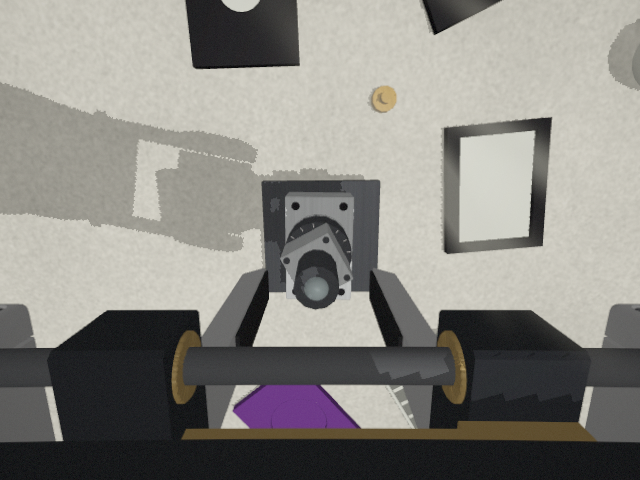

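The pin still stands where it was, centred at (0.452, -0.216). I descend 27 mm and grip the cylinder.

Request:
servo_tool:
  motion: [10, -1, 0, 0, 20, -1, 0, 0, 27, -1, 0, 0, 27, -1, 0, 0]

```text
time_s: 5.1
ee_pos: [0.4517, -0.2157, 0.1334]
eef_rot: [2.947, 1.57, 2.628]
force: [0.7, 0.1, 0.3]
grip_width: 0.0563
```

Request:
servo_tool:
  motion: [0, 0, 0, 0, 0, 0, 0, 0, 0, 0, 0, 0, 0, 0, 0, 0, 0, 0, 0, 0]
  gripper: 0
  force: 20

```text
time_s: 5.72
ee_pos: [0.452, -0.2159, 0.1343]
eef_rot: [-0.186, 1.571, -0.506]
force: [0.0, -1.1, 1.5]
grip_width: 0.0255
```

Request:
servo_tool:
  motion: [-8, 0, 0, 0, -25, 0, 0, 0, -40, 8, -3, 0, -45, 30, -10, 0, -45, 60, -19, 0, -40, 95, -31, 0, -25, 130, -42, 0, 0, 160, -52, 0, 25, 185, -60, 0, 50, 203, -66, 0, 75, 213, -69, 0, 92, 217, -70, 0, 100, 217, -70, 0, 100, 217, -70, 0]

```text
time_s: 7.48
ee_pos: [0.4536, 0.0122, 0.0344]
eef_rot: [-2.952, 1.571, 3.012]
force: [0.2, 0.2, -0.7]
grip_width: 0.0256
```

```bash
python3 - <<'E'
from h import *
o=ctrl.get_obs(); print(o['time_s'],o['ee_pos'],o['grip_width'])
c=cam('wrist'); save(c,'pics/w4.png'); np.savez('w4.npz',**c)
g=c['color'].astype(int)
c2=cam('top'); np.savez('t4.npz',**c2); save(c2,'pics/t4.png')
P=cloud(c2); 
for z in (.153,.117,.081):
    s=P[250:335,330:410].reshape(-1,3); s=s[abs(s[:,2]-z)<.004]; print(z,len(s),s.min(0).round(4),s.max(0).round(4))
E
```

```text
7.475 [0.45364793 0.01218881 0.03435587] 0.02556528042238211
0.153 205 [ 0.4316 -0.2383  0.1491] [ 0.4697 -0.1979  0.1568]
0.117 92 [ 0.4258 -0.2426  0.1131] [ 0.4771 -0.1934  0.1209]
0.081 387 [ 0.4097 -0.2766  0.077 ] [ 0.4903 -0.1731  0.085 ]
```

View pics/w4.png

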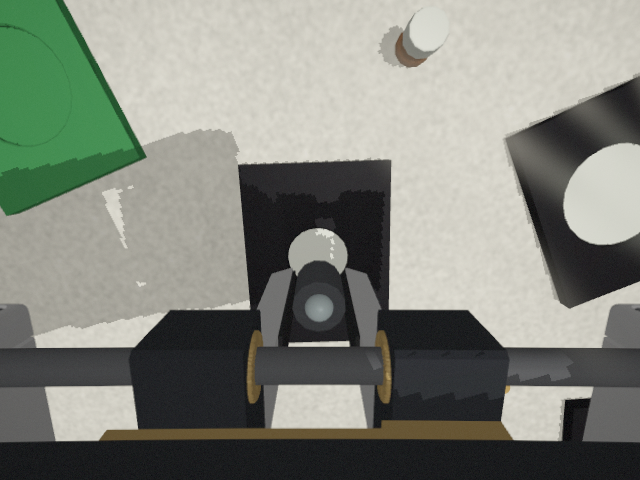

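View pics/t4.png

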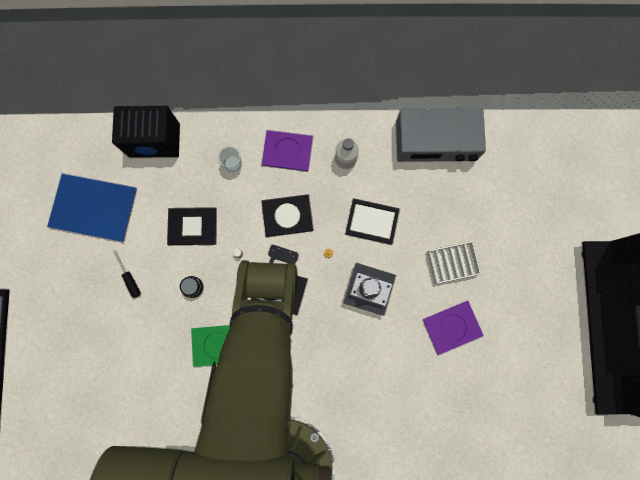

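The wrist view shows the pin hanging upright in the jaws with the round pocket under it (arc edges at (288,255), (318,228) and (347,255)). The top view shows the square now bare at (371,288). I check the pocket centre with a circle fit on the arc.

```bash
python3 - <<'E'
from h import *
c=dict(np.load('w4.npz')); g=c['color'].astype(int)
m=(g.min(2)>110).astype(np.uint8); n,l=cv2.connectedComponents(m,connectivity=4); m=(l==l[240,305])
pts=[]
ys,xs=np.nonzero(m); print(m.sum(),ys.min(),ys.max(),xs.min(),xs.max())
for x in range(xs.min()+2,xs.max()-1): pts.append((x,ys[xs==x].min()-.5))
for y in range(235,256): pts+= [(xs[ys==y].min()-.5,y),(xs[ys==y].max()+.5,y)]
for z in (.006,.010):
    p=plane(c,pts,z)[:,:2]
    A=np.c_[2*p,np.ones(len(p))]; s=np.linalg.lstsq(A,(p**2).sum(1),rcond=None)[0]
    print(z,s[:2],np.sqrt(s[2]+s[:2]@s[:2]))
E
```

```text
3242 228 345 258 346
0.006 [ 0.4484333  -0.00080613] 0.03164520055240641
0.01 [0.44892426 0.00054413] 0.031109974405867203
```

```bash
python3 - <<'E'
from h import *
c=dict(np.load('w4.npz')); g=c['color'].astype(int)
m=(g.min(2)>110); m[262:]=0; m=m.astype(np.uint8); n,l=cv2.connectedComponents(m,connectivity=4); m=(l==l[245,300])
ys,xs=np.nonzero(m); print(m.sum(),ys.min(),ys.max(),xs.min(),xs.max())
pts=[]
for y in range(ys.min()+1,262): 
    a,b=xs[ys==y].min(),xs[ys==y].max(); pts.append((a-.5,y)); 
    if b>335: pts.append((b+.5,y))
for x in range(295,342): pts.append((x,ys[xs==x].min()-.5))
for z in (.008,):
    p=plane(c,pts,z)[:,:2]
    for _ in range(3):
        A=np.c_[2*p,np.ones(len(p))]; s=np.linalg.lstsq(A,(p**2).sum(1),rcond=None)[0]; r=np.sqrt(s[2]+s[:2]@s[:2])
        e=np.abs(np.linalg.norm(p-s[:2],axis=1)-r); print(z,s[:2],r,e.max(),len(p)); p=p[e<max(.0007,np.percentile(e,80))]
E
```

```text
1614 228 261 288 346
0.008 [0.45450076 0.01246779] 0.02069224652496572 0.00046270177209375984 107
0.008 [0.45450076 0.01246779] 0.02069224652496572 0.00046270177209375984 107
0.008 [0.45450076 0.01246779] 0.02069224652496572 0.00046270177209375984 107
```

The circle fit gives (0.4545, 0.0125) with a radius of 20.7 mm, so the pin is within 1 mm of the pocket centre. I lower it.

Request:
servo_tool:
  motion: [10, 0, 1, 0, 22, 0, 1, 0, 32, 0, 1, 0, 39, 0, 1, 0, 43, 0, 1, 0, 45, 0, 1, 0, 46, 0, 1, 0, 46.5, 0, 1, 0, 47, 0, 1, 0]

```text
time_s: 8.7
ee_pos: [0.4547, 0.0118, -0.0127]
eef_rot: [0.235, 1.57, -0.085]
force: [-0.1, 0.2, 1.8]
grip_width: 0.0256
```

Request:
servo_tool:
  motion: [0, 0, 0, 0, 0, 0, 0, 0, 0, 0, 0, 0, 0, 0, 0, 0]
  gripper: 0.6

```text
time_s: 9.2
ee_pos: [0.4546, 0.0118, -0.0128]
eef_rot: [-0.402, 1.571, -0.722]
force: [-0.1, -0.8, -0.8]
grip_width: 0.0557
```

Request:
servo_tool:
  motion: [0, 0, 0, 0, -15, 0, 0, 0, -40, 0, 0, 0, -75, 0, 0, 0, -90, 0, 0, 0]
  gripper: 1

```text
time_s: 9.82
ee_pos: [0.4554, 0.0118, 0.0795]
eef_rot: [0.269, 1.568, -0.05]
force: [0.1, -0.4, -0.5]
grip_width: 0.0938
```

```bash
python3 - <<'E'
from h import *
o=ctrl.get_obs(); print(o['time_s'],o['ee_pos'],o['grip_width'])
c=cam('wrist'); save(c,'pics/w5.png'); np.savez('w5.npz',**c)
P=cloud(c); s=P.reshape(-1,3); s=s[np.hypot(s[:,0]-.4545,s[:,1]-.0125)<.03]; t=s[(s[:,2]>.038)&(s[:,2]<.046)]; print(len(t),np.median(t[:,2]),t.min(0),t.max(0))
E
```

```text
9.825 [0.45543366 0.01181845 0.07949935] 0.09375584302335105
783 0.04264092833508571 [ 0.44329698 -0.00088834  0.03810758] [0.46898944 0.02416822 0.04599609]
```

View pics/w5.png

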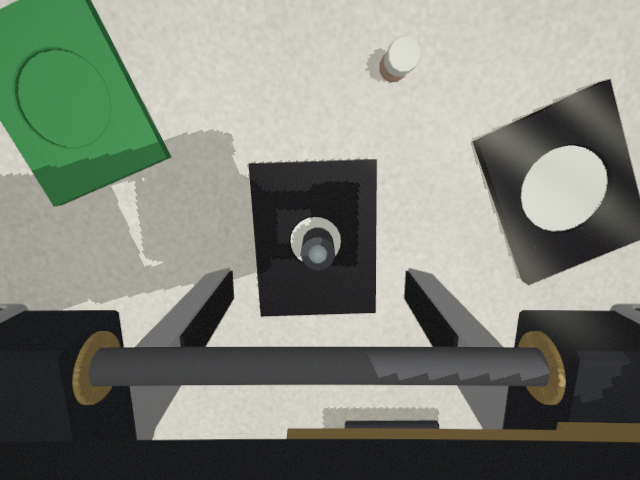

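The wrist view shows the pin standing in its pocket at (317,245), measured centre (0.456, 0.012), upright. Next I measure the square from the top view.

```bash
python3 - <<'E'
from h import *
c=dict(np.load('t4.npz')); P=cloud(c)
for z in (.153,.117,.081,.045):
    m=np.zeros(P.shape[:2],bool); m[250:335,330:410]=1; m&=(abs(P[...,2]-z)<.006)
    ct=max(cv2.findContours(m.astype(np.uint8),0,cv2.CHAIN_APPROX_NONE)[0],key=cv2.contourArea).reshape(-1,2)
    p=plane(c,ct,z)[:,:2]*1000; print(z,m.sum(),cv2.minAreaRect(p.astype(np.float32)))
g=c['color'][268:312,348:396]; cv2.imwrite('pics/sq.png',cv2.resize(g,None,fx=12,fy=12,interpolation=cv2.INTER_CUBIC)[:,:,::-1])
E
```

```text
0.153 227 ((451.2323913574219, -216.98170471191406), (35.72617721557617, 36.37992477416992), 10.68358039855957)
0.117 101 ((439.43096923828125, -210.44183349609375), (49.6326904296875, 22.711977005004883), 56.376285552978516)
0.081 455 ((450.2522277832031, -224.59500122070312), (91.65245056152344, 57.903621673583984), 70.50885772705078)
0.045 914 ((452.9166564941406, -224.03346252441406), (110.1349105834961, 110.20365905761719), 72.17279815673828)
```

View pics/sq.png

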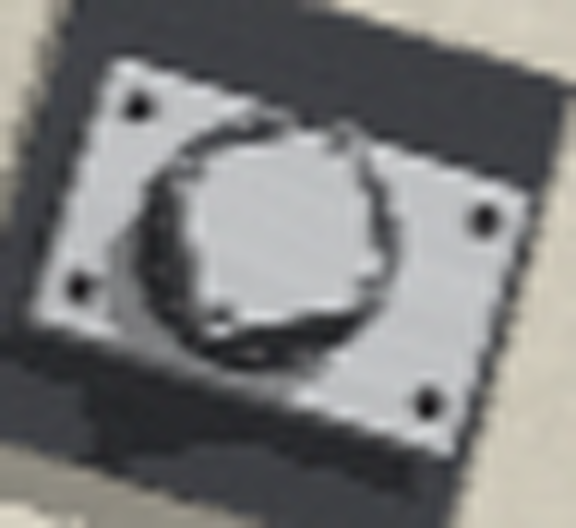

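The crop shows the square's screw heads at (187,165), (345,135), (365,283) and (218,318), which puts its faces at heading +10.7° and its centre at (0.451, -0.217). I move over it with the jaws turned to match.

Request:
servo_tool:
  motion: [-30, -5, 2, 0, -60, -25, 8, -5, -80, -55, 17, -10, -80, -90, 28, -15, -80, -125, 39, -20, -80, -160, 50, -25, -80, -190, 59, -29, -80, -208, 65, -29, -80, -218, 68, -29, -80, -218, 68, -29]

```text
time_s: 11.12
ee_pos: [0.4507, -0.2164, 0.1569]
eef_rot: [2.291, 1.57, 2.476]
force: [-0.8, -0.2, 0.5]
grip_width: 0.094
```

```bash
python3 - <<'E'
from h import *
from scipy.spatial.transform import Rotation as R
o=ctrl.get_obs(); print(o['time_s'],o['ee_pos'],o['grip_width'],R.from_euler('xyz',o['eef_rot']).as_matrix()[:,2],o['qpos'][5])
c=cam('wrist'); save(c,'pics/w6.png'); np.savez('w6.npz',**c)
P=cloud(c); m=(abs(P[...,2]-.1535)<.004)&(np.hypot(P[...,0]-.451,P[...,1]+.217)<.04)
ct=max(cv2.findContours(m.astype(np.uint8),0,cv2.CHAIN_APPROX_NONE)[0],key=cv2.contourArea).reshape(-1,2)
print(m.sum(),np.median(P[m][:,2]),cv2.minAreaRect((plane(c,ct,.153)[:,:2]*1000).astype(np.float32)))
E
```

```text
11.125 [ 0.45068611 -0.21638502  0.15690548] 0.0940066137428718 [ 9.82853645e-01  1.84387174e-01 -2.87545486e-04] -0.706401528171931
3017 0.15358084329050545 ((451.68316650390625, -216.15673828125), (35.9428596496582, 36.63152313232422), 9.477989196777344)
```

View pics/w6.png

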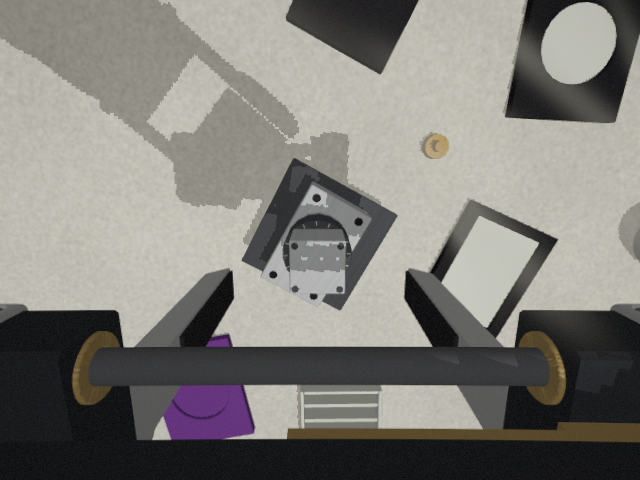

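The wrist view shows the square's sides parallel to the fingers, centred at (319,268). I descend and grip.

Request:
servo_tool:
  motion: [15, 0, 1, 0, 32, 0, 1, 0, 46, 0, 1, 0, 55, 0, 1, 0, 59, 0, 1, 0, 59, 0, 1, 0]

```text
time_s: 11.92
ee_pos: [0.4518, -0.2163, 0.0981]
eef_rot: [-1.365, 1.571, -1.179]
force: [-0.3, -0.2, 0.2]
grip_width: 0.094
```

Request:
servo_tool:
  motion: [0, 0, 0, 0, 0, 0, 0, 0, 0, 0, 0, 0, 0, 0, 0, 0, 0, 0, 0, 0, 0, 0, 0, 0, 0, 0, 0, 0, 0, 0, 0, 0]
  gripper: 0
  force: 20

```text
time_s: 12.92
ee_pos: [0.4516, -0.2163, 0.0981]
eef_rot: [3.089, 1.571, -3.008]
force: [-0.8, -0.7, -0.2]
grip_width: 0.036
```

Request:
servo_tool:
  motion: [-8, 0, 0, 0, -25, 0, 0, 0, -45, 8, 5, 0, -55, 30, 18, 0, -55, 65, 40, 0, -55, 105, 64, 0, -55, 147, 90, 0, -55, 189, 115, 0, -55, 231, 141, 2, -55, 273, 167, 4, -55, 315, 192, 6, -50, 352, 215, 8, -30, 382, 233, 10, 0, 403, 246, 10, 30, 417, 255, 10, 52, 423, 259, 10, 65, 425, 260, 10, 65, 425, 260, 10]

```text
time_s: 15.18
ee_pos: [0.6281, 0.2491, 0.0328]
eef_rot: [-2.82, 1.57, -2.809]
force: [-0.5, 0.0, -0.5]
grip_width: 0.0357
```

```bash
python3 - <<'E'
from h import *
from scipy.spatial.transform import Rotation as R
o=ctrl.get_obs(); print(o['time_s'],o['ee_pos'],o['grip_width'],R.from_euler('xyz',o['eef_rot']).as_matrix()[:,2])
c=cam('wrist'); save(c,'pics/w7.png'); np.savez('w7.npz',**c)
c=cam('top'); save(c,'pics/t7.png'); np.savez('t7.npz',**c)
E
```

```text
15.175 [0.62810533 0.24908795 0.03282436] 0.035705969060982785 [ 9.99931405e-01  1.16779611e-02 -9.00698966e-04]
```

View pics/w7.png

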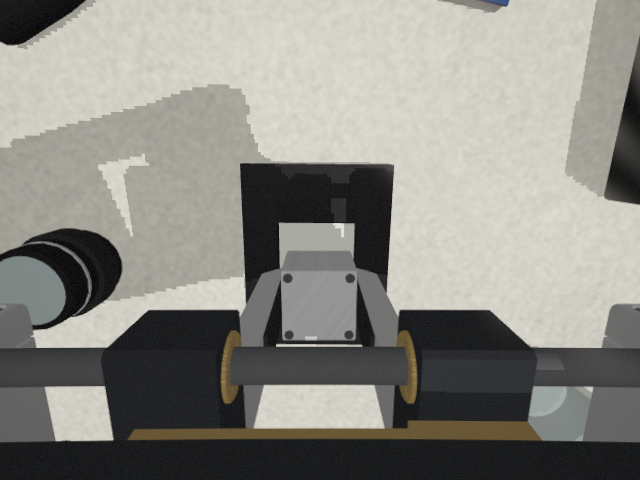

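View pics/t7.png

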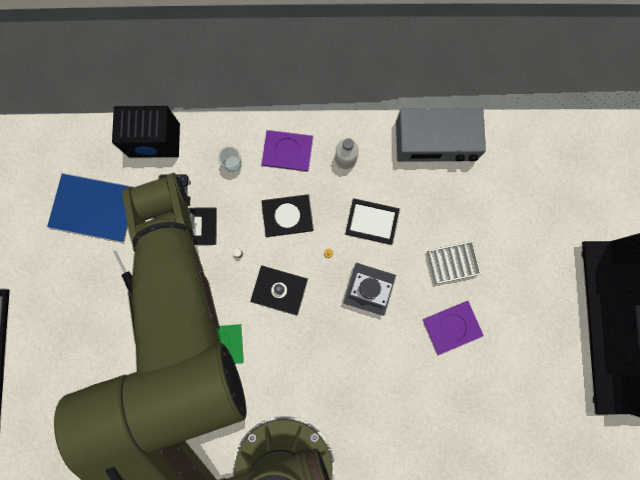

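The wrist view shows the square upright in the jaws and its pocket behind it, with corners at (279,223) and (355,223). The top view shows the pin centred at (279,290). I check the pocket centre.

```bash
python3 - <<'E'
from h import *
c=dict(np.load('w7.npz'))
p=plane(c,[[278.5,222.5],[355.5,222.5]],.008);print(p)
d=p[1]-p[0]; d/=np.linalg.norm(d); n=np.array([d[1],-d[0],0]); print('centre est',p.mean(0)+n*.026, p.mean(0)-n*.026, 'len',np.linalg.norm(p[1]-p[0]))
c=dict(np.load('t7.npz')); P=cloud(c)
s=P[270:312,350:395].reshape(-1,3); s=s[abs(s[:,2]-.117)<.006]; print(len(s),s.min(0),s.max(0),np.median(s,0))
E
```

```text
[[0.60236124 0.27337314 0.008     ]
 [0.65495265 0.27401413 0.008     ]]
centre est [0.62897382 0.24769556 0.008     ] [0.62834008 0.2996917  0.008     ] len 0.05259531472507636
337 [ 0.42589876 -0.2425934   0.1112803 ] [ 0.47708218 -0.19309576  0.12278282] [ 0.45029707 -0.21834513  0.11682183]
```

Request:
servo_tool:
  motion: [10, 0, 1, 0, 22, 0, 1, 0, 32, 0, 1, 0, 39, 0, 1, 0, 43, 0, 1, 0, 45, 0, 1, 0, 45.5, 0, 1, 0, 46, 0, 1, 0]

```text
time_s: 16.27
ee_pos: [0.6295, 0.2496, -0.0126]
eef_rot: [0.357, 1.57, 0.37]
force: [-0.2, 0.7, -1.2]
grip_width: 0.0359
```

Request:
servo_tool:
  motion: [0, 0, 0, 0, 0, 0, 0, 0, 0, 0, 0, 0, 0, 0, 0, 0]
  gripper: 0.65

```text
time_s: 16.77
ee_pos: [0.6293, 0.2496, -0.0128]
eef_rot: [0.535, 1.571, 0.547]
force: [0.0, 0.0, 1.0]
grip_width: 0.0606
```

Request:
servo_tool:
  motion: [0, 0, 0, 0, -15, 0, 0, 0, -40, 0, 0, 0, -75, 0, 0, 0, -100, 0, 0, 0]
  gripper: 1

```text
time_s: 17.4
ee_pos: [0.6298, 0.2498, 0.0901]
eef_rot: [0.322, 1.568, 0.334]
force: [-0.5, 0.3, -0.1]
grip_width: 0.0939
```

```bash
python3 - <<'E'
from h import *
o=ctrl.get_obs(); print(o['time_s'],o['ee_pos'],o['grip_width'])
c=cam('wrist'); save(c,'pics/w8.png'); np.savez('w8.npz',**c)
P=cloud(c); m=(abs(P[...,2]-.0425)<.004)&(np.hypot(P[...,0]-.629,P[...,1]-.248)<.035)
ct=max(cv2.findContours(m.astype(np.uint8),0,cv2.CHAIN_APPROX_NONE)[0],key=cv2.contourArea).reshape(-1,2)
print(m.sum(),np.median(P[m][:,2]),cv2.minAreaRect((plane(c,ct,.042)[:,:2]*1000).astype(np.float32)))
E
```

```text
17.4 [0.62982577 0.24976511 0.09013068] 0.09388319763969796
2151 0.04254207504778827 ((631.2777709960938, 250.08677673339844), (35.923885345458984, 35.67914962768555), 0.6877580285072327)
```

View pics/w8.png

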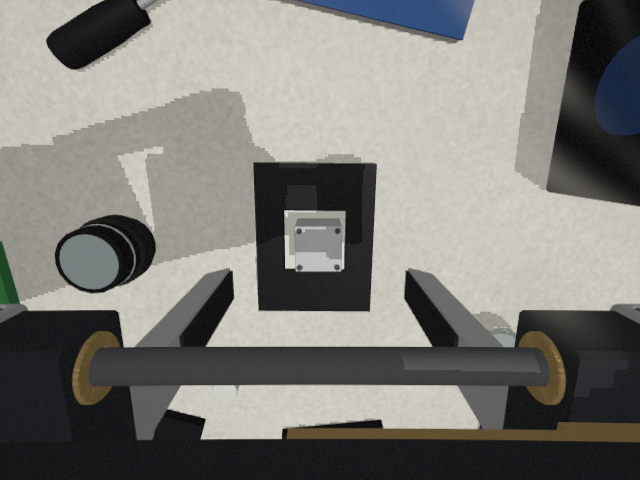

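The wrist view shows the square at (319,245) well inside its pocket, with the lens untouched at (100,255). Its centre reads (0.631, 0.250), upright. Next is the drum at (0.4515, -0.218).

Request:
servo_tool:
  motion: [-30, -10, -4, 0, -50, -40, -16, 0, -50, -80, -32, 2, -50, -125, -49, 4, -50, -170, -67, 6, -50, -215, -85, 8, -50, -260, -103, 10, -50, -305, -121, 12, -50, -350, -138, 14, -50, -390, -154, 16, -50, -425, -168, 18, -50, -450, -178, 19, -50, -463, -183, 19, -50, -466, -184, 19, -50, -466, -184, 19]

```text
time_s: 19.32
ee_pos: [0.4512, -0.2181, 0.1372]
eef_rot: [0.815, 1.571, 0.496]
force: [0.6, -0.2, 0.2]
grip_width: 0.0943
```

```bash
python3 - <<'E'
from h import *
from scipy.spatial.transform import Rotation as R
o=ctrl.get_obs(); print(o['time_s'],o['ee_pos'],o['grip_width'],R.from_euler('xyz',o['eef_rot']).as_matrix()[:,2])
c=cam('wrist'); save(c,'pics/w9.png'); np.savez('w9.npz',**c)
P=cloud(c); 
m=(abs(P[...,2]-.1175)<.003)&(np.hypot(P[...,0]-.451,P[...,1]+.217)<.04)
ct=max(cv2.findContours(m.astype(np.uint8),0,cv2.CHAIN_APPROX_NONE)[0],key=cv2.contourArea).reshape(-1,2)
print(m.sum(),cv2.minEnclosingCircle((plane(c,ct,.117)[:,:2]*1000).astype(np.float32)))
m=(abs(P[...,2]-.0815)<.003)&(np.hypot(P[...,0]-.451,P[...,1]+.224)<.06)
ct=max(cv2.findContours(m.astype(np.uint8),0,cv2.CHAIN_APPROX_NONE)[0],key=cv2.contourArea).reshape(-1,2)
print(m.sum(),cv2.minAreaRect((plane(c,ct,.081)[:,:2]*1000).astype(np.float32)))
E
```

```text
19.325 [ 0.45122252 -0.21809911  0.13720569] 0.0942745614877028 [ 9.49586162e-01 -3.13506161e-01  8.58342735e-05]
4211 ((451.8847351074219, -218.2520294189453), 26.098737716674805)
3476 ((458.8108825683594, -201.75242614746094), (45.49238204956055, 57.68636703491211), 70.27903747558594)
```

View pics/w9.png

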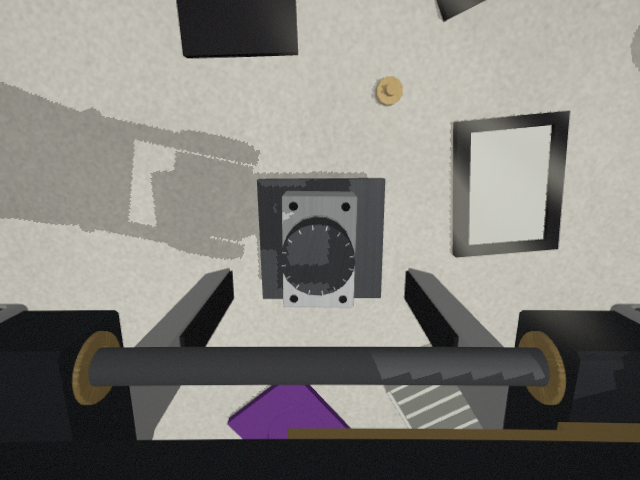

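The wrist view shows the drum at (318,258) between the fingers. The fit gives (0.4519, -0.2183) with a radius of 26.1 mm. I descend and grip.

Request:
servo_tool:
  motion: [15, 0, 1, 0, 35, 0, 1, 0, 54, 0, 1, 0, 67, 0, 1, 0, 73, 0, 1, 0, 75, 0, 1, 0, 75, 0, 1, 0]

```text
time_s: 20.25
ee_pos: [0.4521, -0.219, 0.0624]
eef_rot: [-0.221, 1.57, -0.54]
force: [-1.0, 0.8, 0.2]
grip_width: 0.0938
```

Request:
servo_tool:
  motion: [0, 0, 0, 0, 0, 0, 0, 0, 0, 0, 0, 0, 0, 0, 0, 0, 0, 0, 0, 0, 0, 0, 0, 0]
  gripper: 0
  force: 25

```text
time_s: 21.0
ee_pos: [0.4518, -0.2189, 0.0622]
eef_rot: [-3.099, 1.571, 2.865]
force: [-1.4, 0.5, 1.0]
grip_width: 0.0519
```

Request:
servo_tool:
  motion: [-8, 0, 0, 0, -25, 0, 0, 0, -45, 6, 3, 0, -50, 25, 12, 0, -50, 55, 27, 0, -50, 92, 44, 0, -50, 130, 63, 0, -50, 168, 81, 0, -45, 202, 98, 0, -30, 230, 111, 0, -8, 250, 121, 0, 15, 260, 126, 0, 28, 263, 127, 0, 30, 263, 127, 0, 30, 263, 127, 0]

```text
time_s: 22.88
ee_pos: [0.6553, -0.0096, 0.033]
eef_rot: [0.23, 1.57, -0.09]
force: [-1.2, -1.1, -1.8]
grip_width: 0.0514
```

```bash
python3 - <<'E'
from h import *
o=ctrl.get_obs(); print(o['time_s'],o['ee_pos'],o['grip_width'])
c=cam('wrist'); save(c,'pics/w10.png'); np.savez('w10.npz',**c)
c=cam('top'); save(c,'pics/t10.png'); np.savez('t10.npz',**c)
P=cloud(c); m=np.zeros(P.shape[:2],bool); m[250:335,330:410]=1; m&=(abs(P[...,2]-.081)<.008)
ct=max(cv2.findContours(m.astype(np.uint8),0,cv2.CHAIN_APPROX_NONE)[0],key=cv2.contourArea).reshape(-1,2)
print(m.sum(),cv2.minAreaRect((plane(c,ct,.081)[:,:2]*1000).astype(np.float32)))
E
```

```text
22.875 [ 0.65528058 -0.0095577   0.03304959] 0.051386274585327456
848 ((450.00018310546875, -224.45559692382812), (91.8910903930664, 58.01847839355469), 70.91873168945312)
```

View pics/w10.png

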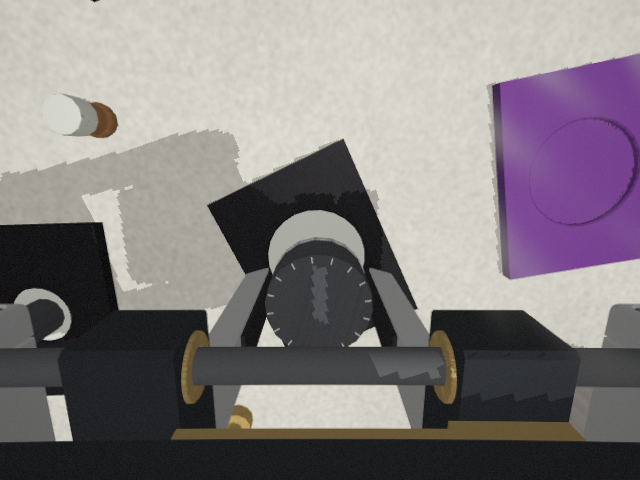

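The wrist view shows the drum held level over the large round pocket, whose arc top is at (316,210) with sides at 269 and 364. I fit the pocket centre.

```bash
python3 - <<'E'
from h import *
c=dict(np.load('w10.npz')); g=c['color'].astype(int)
m=(g.min(2)>110); m[256:]=0; m=m.astype(np.uint8); n,l=cv2.connectedComponents(m,connectivity=4); m=(l==l[225,315])
ys,xs=np.nonzero(m); print(m.sum(),ys.min(),ys.max(),xs.min(),xs.max())
pts=[]
for y in range(ys.min()+3,254): pts+=[(xs[ys==y].min()-.5,y),(xs[ys==y].max()+.5,y)]
for x in range(290,342): pts.append((x,ys[xs==x].min()-.5))
p=plane(c,pts,.008)[:,:2]
A=np.c_[2*p,np.ones(len(p))]; s=np.linalg.lstsq(A,(p**2).sum(1),rcond=None)[0]; r=np.sqrt(s[2]+s[:2]@s[:2])
e=np.abs(np.linalg.norm(p-s[:2],axis=1)-r); print(s[:2],r,e.max())
E
```

```text
2627 210 255 268 363
[ 0.65507936 -0.00919658] 0.03367698227795687 0.0004792320803835154
```

The pocket fit gives (0.6551, -0.0092) with a radius of 33.7 mm, so the drum is centred. I lower it and release.

Request:
servo_tool:
  motion: [10, 0, 0, 0, 22, 0, 0, 0, 32, 0, 0, 0, 39, 0, 0, 0, 43, 0, 0, 0, 45, 0, 0, 0, 45.5, 0, 0, 0, 46, 0, 0, 0]

```text
time_s: 23.98
ee_pos: [0.6552, -0.0091, -0.0128]
eef_rot: [0.261, 1.57, -0.058]
force: [-6.8, 0.3, 10.9]
grip_width: 0.0515
```

Request:
servo_tool:
  motion: [0, 0, 0, 0, 0, 0, 0, 0, 0, 0, 0, 0, 0, 0, 0, 0]
  gripper: 0.85

```text
time_s: 24.48
ee_pos: [0.6551, -0.0091, -0.0139]
eef_rot: [0.801, 1.571, 0.481]
force: [0.6, -0.7, -0.1]
grip_width: 0.0801
```

Request:
servo_tool:
  motion: [0, 0, 0, 0, -15, 0, 0, 0, -40, 0, 0, 0, -75, 0, 0, 0, -100, 0, 0, 0]
  gripper: 1

```text
time_s: 25.1
ee_pos: [0.6556, -0.0092, 0.0891]
eef_rot: [0.246, 1.568, -0.073]
force: [-0.8, 0.1, 0.2]
grip_width: 0.0939
```

```bash
python3 - <<'E'
from h import *
o=ctrl.get_obs(); print(o['time_s'],o['ee_pos'],o['grip_width'])
c=cam('wrist'); save(c,'pics/w11.png'); np.savez('w11.npz',**c)
P=cloud(c); m=(abs(P[...,2]-.0425)<.003)&(np.hypot(P[...,0]-.655,P[...,1]+.009)<.045)
ct=max(cv2.findContours(m.astype(np.uint8),0,cv2.CHAIN_APPROX_NONE)[0],key=cv2.contourArea).reshape(-1,2)
print(m.sum(),np.median(P[m][:,2]),cv2.minEnclosingCircle((plane(c,ct,.042)[:,:2]*1000).astype(np.float32)))
E
```

```text
25.1 [ 0.65562874 -0.00915407  0.0890647 ] 0.09394209933443419
3444 0.04254008706466779 ((656.7177124023438, -9.02161693572998), 25.94560432434082)
```

View pics/w11.png

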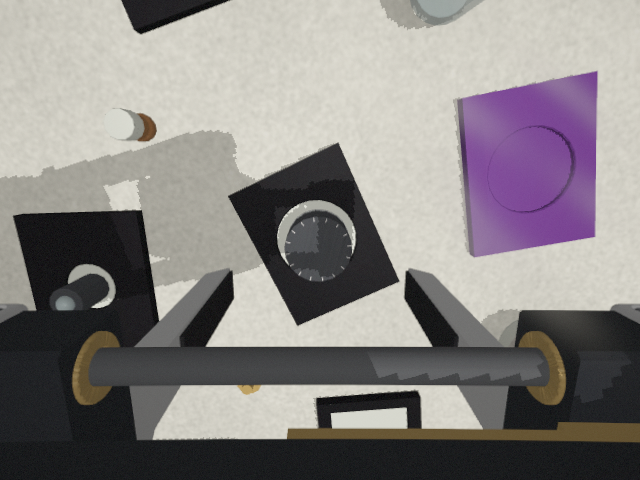

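The wrist view shows the drum at (319,243) in its pocket, centre (0.6567, -0.0090), level at 42 mm. Now I fetch the block at (0.450, -0.2245), heading about 71°.

Request:
servo_tool:
  motion: [-15, -6, -3, 0, -20, -25, -12, 0, -20, -55, -26, 0, -20, -92, -44, 0, -20, -132, -63, 0, -20, -172, -82, 0, -20, -208, -99, 0, -20, -238, -113, 0, -20, -258, -122, 0, -20, -267, -127, 0, -20, -269, -128, 0, -20, -269, -128, 0]

```text
time_s: 26.65
ee_pos: [0.4493, -0.2239, 0.1061]
eef_rot: [2.561, 1.571, 2.242]
force: [-0.4, 1.0, -0.6]
grip_width: 0.0937
```

```bash
python3 - <<'E'
from h import *
from scipy.spatial.transform import Rotation as R
o=ctrl.get_obs(); M=R.from_euler('xyz',o['eef_rot']).as_matrix(); print(o['time_s'],o['ee_pos'],o['grip_width'],np.degrees(np.arctan2(M[1,2],M[0,2])))
c=cam('wrist'); save(c,'pics/w12.png'); np.savez('w12.npz',**c)
P=cloud(c); m=(abs(P[...,2]-.0815)<.005)&(np.hypot(P[...,0]-.45,P[...,1]+.2245)<.06)
ct=max(cv2.findContours(m.astype(np.uint8),0,cv2.CHAIN_APPROX_NONE)[0],key=cv2.contourArea).reshape(-1,2)
print(m.sum(),np.median(P[m][:,2]),cv2.minAreaRect((plane(c,ct,.081)[:,:2]*1000).astype(np.float32)))
E
```

```text
26.65 [ 0.44930628 -0.22393697  0.10611598] 0.09373513776080553 -18.28540877229732
10376 0.08156973155142966 ((450.93927001953125, -223.75096130371094), (92.0776138305664, 57.73724365234375), 71.03790283203125)
```

View pics/w12.png

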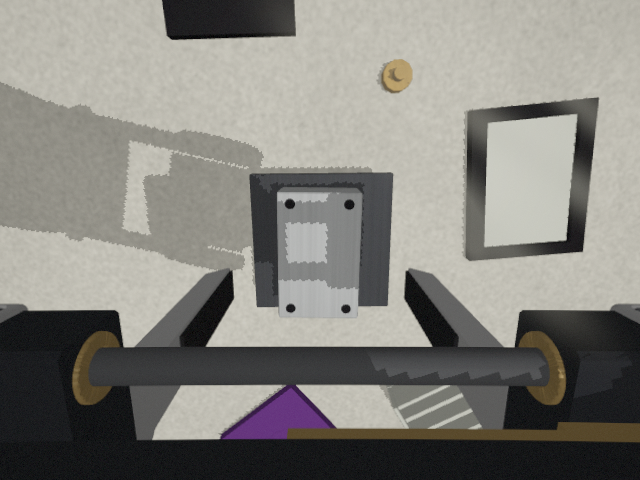

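The wrist view shows the block at (318,253) parallel to the fingers, centre (0.451, -0.224). I descend and grip.

Request:
servo_tool:
  motion: [15, 0, 1, 0.7, 35, 0, 1, 0.7, 55, 0, 1, 0.7, 70, 0, 1, 0.7, 77, 0, 1, 0.7, 80, 0, 1, 0.7, 80, 0, 1, 0.7]

```text
time_s: 27.58
ee_pos: [0.4502, -0.2247, 0.0264]
eef_rot: [-0.206, 1.57, -0.538]
force: [1.3, -0.9, -0.3]
grip_width: 0.0935
```

Request:
servo_tool:
  motion: [0, 0, 0, 0, 0, 0, 0, 0, 0, 0, 0, 0, 0, 0, 0, 0, 0, 0, 0, 0, 0, 0, 0, 0]
  gripper: 0
  force: 40

```text
time_s: 28.32
ee_pos: [0.4499, -0.2246, 0.0262]
eef_rot: [3.096, 1.571, 2.764]
force: [-1.4, 1.2, 2.1]
grip_width: 0.0576
```

```bash
python3 - <<'E'
from h import *
from scipy.spatial.transform import Rotation as R
o=ctrl.get_obs(); M=R.from_euler('xyz',o['eef_rot']).as_matrix(); p=o['ee_pos']; print(o['time_s'],p,o['grip_width'],np.degrees(np.arctan2(M[1,2],M[0,2])))
for t in ([.6368,-.2385,p[2]],): print((M.T@(np.array(t)-p)*1000).round(1))
E
```

```text
28.325 [ 0.44992852 -0.22458122  0.0262094 ] 0.057635286872726364 -19.008547857247937
[ -0.   47.7 181.2]
```

Request:
servo_tool:
  motion: [-8, 0, 0, 0, -22, 0, 0, 0, -38, 1, 4, -1, -45, 5, 20, -2, -45, 11, 42, -3, -45, 19, 70, -4, -45, 27, 100, -5, -42, 34, 130, -5.6, -35, 41, 154, -5.6, -25, 45, 171, -5.6, -14, 47, 179, -5.6, -5, 47.5, 181, -5.6, -5, 47.5, 181, -5.6]

```text
time_s: 29.95
ee_pos: [0.6359, -0.2385, 0.0304]
eef_rot: [2.971, 1.569, 2.737]
force: [-0.8, 0.2, -3.7]
grip_width: 0.0576
```

```bash
python3 - <<'E'
from h import *
from scipy.spatial.transform import Rotation as R
o=ctrl.get_obs(); M=R.from_euler('xyz',o['eef_rot']).as_matrix(); p=o['ee_pos']; print(o['time_s'],p,o['grip_width'],np.degrees(np.arctan2(M[1,2],M[0,2])))
c=cam('wrist'); save(c,'pics/w13.png'); np.savez('w13.npz',**c)
c=cam('scene'); save(c,'pics/s13.png')
E
```

```text
29.95 [ 0.63585831 -0.23850979  0.03039322] 0.05764129043378111 -13.412377311453064
```

View pics/w13.png

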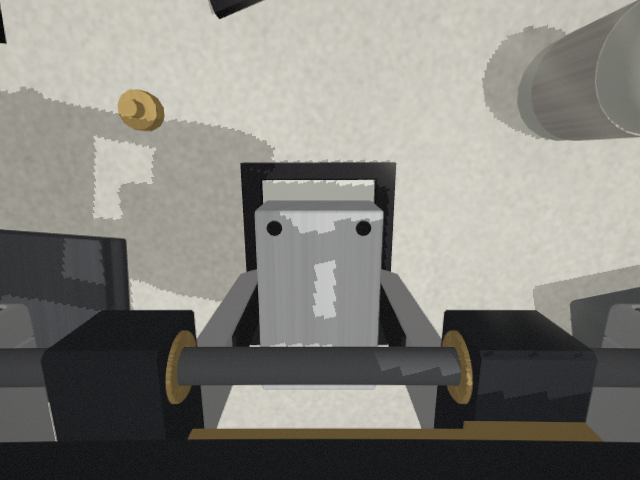

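View pics/s13.png

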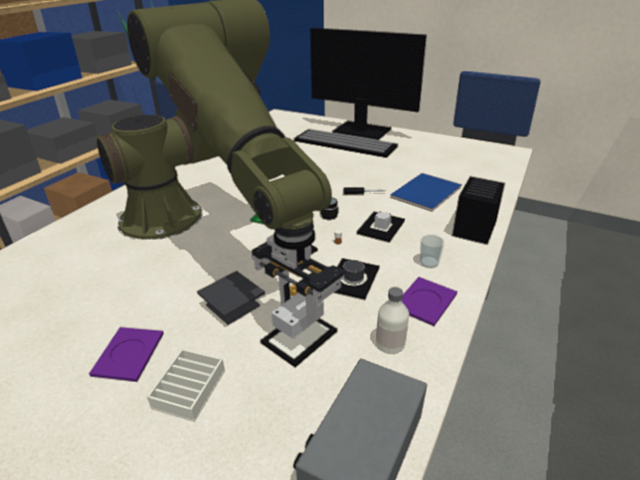

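The wrist view shows the block aligned with the tray, with the pocket's far corners at (263,180) and (375,180) and the block's far top edge at row 211. The scene view shows it held level over the oblong tray. I check the alignment in numbers.

```bash
python3 - <<'E'
from h import *
c=dict(np.load('w13.npz'))
for n,pts,z,h in (('pocket',[[263,179.5],[375.5,179.5]],.010,.054),('block',[[257.5,211],[381.5,211]],.0855,.046)):
    p=plane(c,pts,z); d=p[1]-p[0]; L=np.linalg.norm(d); d/=L; nn=np.array([d[1],-d[0],0]); print(n,p.round(4).tolist(),'len',L.round(4),'ang',np.degrees(np.arctan2(d[1],d[0])).round(2),'centre',(p.mean(0)+nn*h).round(4))
E
```

```text
pocket [[0.615, -0.1777, 0.01], [0.6861, -0.1946, 0.01]] len 0.0731 ang -13.39 centre [ 0.638  -0.2387  0.01  ]
block [[0.6218, -0.188, 0.0855], [0.6755, -0.2007, 0.0855]] len 0.0552 ang -13.39 centre [ 0.638  -0.2391  0.0855]
```

Centres agree within 1 mm and the angles match. I lower it and release.

Request:
servo_tool:
  motion: [10, 0, 0, 0, 22, 0, 0, 0, 31, 0, 0, 0, 37, 0, 0, 0, 40.5, 0, 0, 0, 42, 0, 0, 0, 42.5, 0, 0, 0, 43, 0, 0, 0]

```text
time_s: 31.05
ee_pos: [0.6368, -0.2387, -0.0116]
eef_rot: [-0.172, 1.57, -0.406]
force: [0.4, -0.3, -3.9]
grip_width: 0.0576
```

Request:
servo_tool:
  motion: [0.5, 0, 0, 0, 1, 0, 0, 0, 1.5, 0, 0, 0, 1.5, 0, 0, 0]

```text
time_s: 31.55
ee_pos: [0.6367, -0.2387, -0.0128]
eef_rot: [-0.534, 1.571, -0.768]
force: [-4.6, 2.1, 6.2]
grip_width: 0.0578
```

Contact. I release and back off.

Request:
servo_tool:
  motion: [0, 0, 0, 0, 0, 0, 0, 0, 0, 0, 0, 0, 0, 0, 0, 0, 0, 0, 0, 0]
  gripper: 1

```text
time_s: 32.17
ee_pos: [0.6366, -0.2387, -0.0134]
eef_rot: [1.643, 1.571, 1.409]
force: [0.6, 0.5, -0.0]
grip_width: 0.0936
```

Request:
servo_tool:
  motion: [0, 0, 0, 0, -15, 0, 0, 0, -40, 0, 0, 0, -75, 0, 0, 0, -115, 0, 0, 0, -150, 0, 0, 0, -170, 0, 0, 0, -170, 0, 0, 0]
  gripper: 1

```text
time_s: 33.17
ee_pos: [0.6373, -0.2389, 0.1592]
eef_rot: [-0.175, 1.567, -0.409]
force: [0.5, -0.7, -0.4]
grip_width: 0.0941
```

```bash
python3 - <<'E'
from h import *
o=ctrl.get_obs(); print(o['time_s'],o['ee_pos'],o['grip_width'],o['force'])
c=cam('wrist'); save(c,'pics/w14.png')
P=cloud(c); m=(abs(P[...,2]-.0425)<.005)&(np.hypot(P[...,0]-.638,P[...,1]+.239)<.06)
ct=max(cv2.findContours(m.astype(np.uint8),0,cv2.CHAIN_APPROX_NONE)[0],key=cv2.contourArea).reshape(-1,2)
print(m.sum(),np.median(P[m][:,2]),cv2.minAreaRect((plane(c,ct,.042)[:,:2]*1000).astype(np.float32)))
c=cam('top'); save(c,'pics/t14.png'); P=cloud(c)
for n,(x,y,r) in dict(pin=(.4545,.0125,.02),square=(.629,.2485,.028),drum=(.655,-.009,.034)).items():
    s=P[(abs(P[...,2]-.042)<.005)&(np.hypot(P[...,0]-x,P[...,1]-y)<r)]; print(n,len(s),((s.min(0)+s.max(0))/2).round(4),np.median(s[:,2]).round(4))
s=P[270:305,175:208].reshape(-1,3); s=s[s[:,2]>.03]; print('lens',s.mean(0),s.max(0))
c=cam('scene'); save(c,'pics/s14.png')
E
```

```text
33.175 [ 0.63728231 -0.23890774  0.15921469] 0.0940789328916825 [ 0.4852016  -0.68492034 -0.36603101]
5651 0.04254134331125673 ((638.51318359375, -237.7751007080078), (90.9403076171875, 57.7950439453125), 76.6020736694336)
pin 69 [0.4556 0.0111 0.042 ] 0.0417
square 170 [0.631  0.2486 0.0417] 0.0414
drum 268 [ 0.6563 -0.0095  0.042 ] 0.0421
lens [0.46237492 0.23794419 0.05027422] [0.49054248 0.26433188 0.05971299]
```

View pics/w14.png

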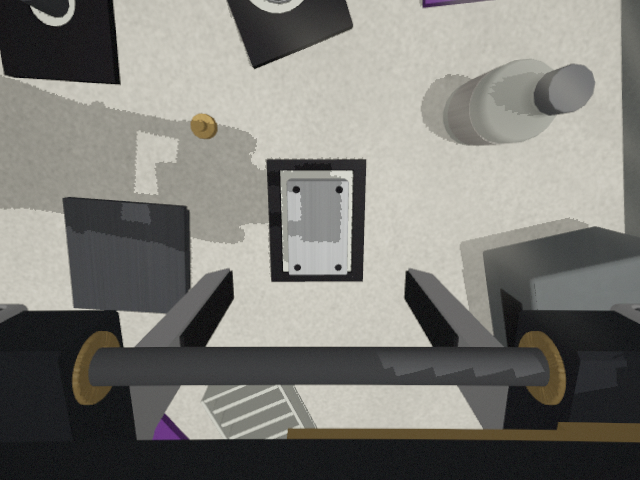

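View pics/s14.png

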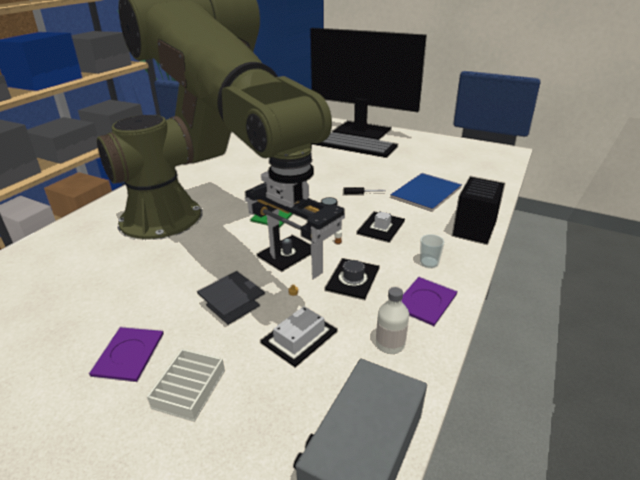

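View pics/t14.png

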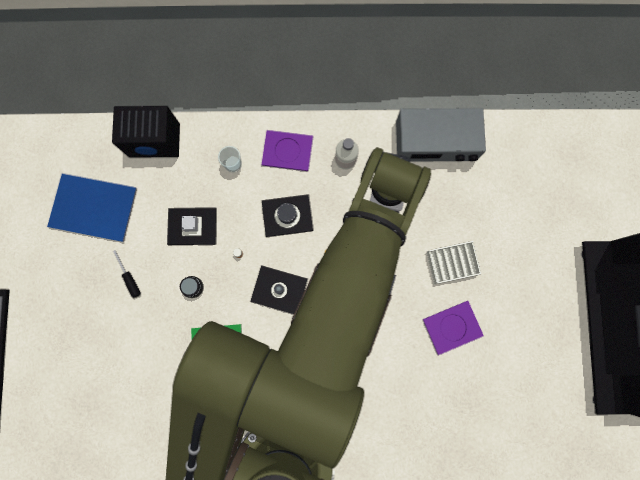

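The three views show all four parts standing in their pockets: pin (279,290), square (191,225) and drum (287,215) in the top view, block (318,225) in the wrist view. The lens stands at (191,287) and the gripper is clear and open. I hand the job in.

```bash
python3 - <<'E'
from station import ctrl
print(ctrl.hand_in())
E
```

```text
the job is handed in; nothing more can be done
None
```

I took the stack apart from the top down and set the pin, square, drum and block upright in their own pockets. I handed in at about 33 s of the 112 s allowed; no verdict is reported.

**Last checks:**
- **Parts:** all four stand about 1 to 2.5 mm from their pocket centres. Their tops measure 41 to 43 mm, where 42 mm is right.
- **Lens:** it is within about 0.5 mm of where it stood at the start.
- **Gripper:** it is open and well clear of everything.

**What disagreed:**
- **Fingertip height:** the real fingertips sit about 27 to 28 mm above the reported TCP. Because of this, my first close touched only the pin's bead. I opened again without moving the pin, then allowed for the offset in every later grasp.
- **Setting-down force:** the drum was pressed onto its pocket floor with about 11 N and the block with about 6 N.

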